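# Seat the slit plate and hold the cuvette in the light path

## Task

On the small open photometer bench, first lower the slit plate over the two locating pins until its foot lies flush on the bench, and let go of it. Then take the cuvette out of its stand, with the fingers on its two frosted faces only and never on the clear ones, and hold it upright in the light path, midway between the slit plate and the detector, clear faces square to the beam and the beam passing about 22 mm above the cuvette's underside. Finish while still holding it there, the cuvette touching nothing but the fingers; drop nothing, and leave the jar, the carton and the counter where they stand.

Things in the scene. Friction and masses are not known exactly. Their poses are not given: they have to be found in the camera images.
- bench: Photometer bench, fixed on the worktop: aluminium base 94 (x) x 236 (y) mm, top face 20 mm above the worktop, finned lamp house at the +y end, plain detector at the -y end. The beam runs along the bench's y axis at x = 0, 75 mm above the worktop. Two upright 8 mm pins, 16 mm high with tapered tips, at x = +/-34, y = +40 mm. Origin: centre of the underside; z up.
- lamp_snout (a point): Centre of the front of the lamp house's round black snout (bench y +68 mm, on the beam). The grey house behind it is 60 (x) x 42 (y) mm and with its dark fins 111 mm high above the worktop.
- detector_snout (a point): Centre of the front of the detector's round black snout (bench y -68 mm, on the beam). The grey box behind it is 60 (x) x 42 (y) mm and 106 mm high above the worktop.
- pin_mid (a point): Point midway between the two locating pins, on the base's top face, 20 mm above the worktop; axes as the bench's: the pins stand 34 mm either side along x, 16 mm high.
- beam_spot (a point): Point on the light beam midway between the seated slit plate and the detector (bench x 0, y -20 mm), 75 mm above the worktop, 55 mm above the base's top face; axes as the bench's, y along the beam. The cuvette's window is to be held here.
- slit_plate: Dark steel slit plate, loose, 0.22 kg: foot 90 (x) x 36 (y) x 8 (z) mm with two 10 mm through holes at x = +/-34 mm, y = 0; on its middle an upright mask 44 (x) x 14 (y) mm, up to 100 mm above the underside, with an 8 mm wide slot from 43 to 67 mm height. Grip the mask along x, above the slot. Origin: centre of the underside, z up. Seated (either way round): origin at pin_mid, x along bench x.
- stand: Grey cuvette stand, fixed: block 62 (x) x 74 (y) x 22 (z) mm with one rectangular pocket, 16 mm deep, about 1 mm wider than the cuvette all round. Origin: centre of the underside. It may stand on either side of the bench, the slit plate on the other.
- cuvette: Closed cuvette, 0.06 kg, 20 (x) x 30 (y) x 81 (z) mm with a white cap, upright in the stand's pocket, underside 6 mm above the worktop. Two frosted (whitish, opaque) faces, 30 mm wide, look to +x and -x, 20 mm apart: grip only these, closing along its x. The clear faces, 20 mm wide, look to +y and -y: light passes along its y. Origin: centre of the underside; z up.
- clear_walls: The two clear walls of the cuvette (its +y and -y faces), fixed between the frosted ones; the fingers must not touch them. Origin and axes as the cuvette's.
- window (a point): Point on the cuvette's middle axis, 22 mm above its underside, where the beam shall pass; grip well above it (35 mm above the underside and up).
- jar: Bystander: sample jar with screw lid, 51 mm across, 66 mm high; leave it alone. Origin: centre of the underside.
- carton: Bystander: small carton 43 x 67 x 49 mm; leave it alone. Origin: centre of the underside.
- counter: Bystander: hand tally counter lying on its back, 68 x 42 x 21 mm; leave it alone. Origin: centre of the underside.
Things that resemble listed ones, but are neither listed nor needed, are in the scene too. Of the things that look like the cuvette, the larger one is meant.

How it is judged:
On the way, in this order (a step that is already met when the one before it is completed fails the run):
1. the slit plate lies flush on the bench over both pins and is let go (horizontal distance between slit_plate and pin_mid below 0.004 m and z of slit_plate in the frame of pin_mid between -0.002 and 0.002 m and angle between slit_plate's own z axis and vertical below 0.03 rad and angle between the x axis of slit_plate and the x axis of bench, either way round below 0.1 rad and contact force between the fingers and slit_plate below 0.05 N and linear speed of slit_plate below 0.02 m/s), for 0.2 s.
2. the cuvette is lifted clear of its stand by the fingers (height (world z) of cuvette above 0.035 m and contact force between the fingers and cuvette above 0.5 N and contact force between cuvette and stand below 0.05 N), for 0.2 s.
At the end, for the whole second after the job is handed in: Slit plate flush over both pins (within 4 mm across, 2 mm in height), untouched. Fingers hold the cuvette still: window within 5 mm sideways, 8 mm in height, 15 mm along the beam of beam_spot; turned and tilted under 0.12 rad; touching only the fingers, none on the clear walls (horizontal distance between slit_plate and pin_mid below 0.004 m and z of slit_plate in the frame of pin_mid between -0.002 and 0.002 m and angle between slit_plate's own z axis and vertical below 0.03 rad and angle between the x axis of slit_plate and the x axis of bench, either way round below 0.1 rad and contact force between each of the fingers, cuvette and slit_plate below 0.05 N and x of window in the frame of beam_spot between -0.005 and 0.005 m and y of window in the frame of beam_spot between -0.015 and 0.015 m and z of window in the frame of beam_spot between -0.008 and 0.008 m and angle between the y axis of cuvette and the y axis of bench, either way round below 0.12 rad and angle between cuvette's own z axis and vertical below 0.12 rad and contact force between the fingers and cuvette above 0.5 N and contact force between cuvette and bench below 0.05 N and contact force between cuvette and stand below 0.05 N and linear speed of cuvette below 0.02 m/s and contact force between the fingers and clear_walls below 0.3 N); the arm keeps its last pose, push and grip.
It fails at once if a finger touches a clear face of the cuvette (contact force between the fingers and clear_walls above 0.3 N).
It fails at once if the slit plate is dropped (contact force between the fingers and slit_plate below 0.02 N and linear speed of slit_plate above 0.35 m/s).
It fails at once if the cuvette is dropped (contact force between the fingers and cuvette below 0.02 N and linear speed of cuvette above 0.35 m/s).
It fails at once if the jar, the carton or the counter is pushed more than 15 mm (distance of any of jar, carton, counter from where it was at the start of the episode above 0.015 m).
It also fails if it takes over 67 s, if anything falls off the work surface, if the arm or the gripper's body presses on something with over 40 N, if the wrist force passes 120 N, or if a joint passes its speed limit or range.

## Robot

A 7-joint arm with a two-finger parallel gripper is mounted at the origin on a cart in front of the work surface, level with it; the furniture and walls round the work are solid. World frame = base frame: x ahead of the robot, y to its left, z up, the work surface at z = 0. Lengths are in m, angles in rad, forces in N, time in s.
With the tool pointing down it reaches from about 0.35 to 0.9 m from the base axis. Payload 19.9 kg.
Tool frame: the origin (TCP) lies between the finger pads; the fingertips stand 8 mm ahead of it and the grasp point (between the pads) lies 11 mm behind it (bot.tcp_to_tips is the distance from the TCP to the fingertips, in m); z points along the fingers, y is the line along which they close (so a half turn about z gives the same grasp; the last joint's range is limited). The gripper opens to 94 mm and grips with 3 to 60 N. Pads are 16 mm wide; open, the fingers measure 119 mm over their backs; the gripper's body (75 mm by 177 mm) begins 78 mm behind the grasp point.
Start: joints at [-1.272, 0.417, -0.01, 1.614, 0.005, 1.111, -0.053], TCP at [0.209, 0.589, 0.213] pointing down, gripper open.
Joint ranges: [-2.81, 2.81], [-0.39, 2.02], [-1.27, 1.25], [0.06, 2.57], [-1.19, 4.33], [0.19, 2], [-2.82, 2.82]. Speed limits (rad/s): [1.89, 1.89, 2.39, 2.39, 3.01, 3.01, 3.01].

## Interface

Orientations are given as a unit quaternion [x, y, z, w].
In Python, from cell import bot gives the robot as it stands.
- The arm moves only by the shell command python3 -m crank 'ROWS'. ROWS is JSON, a list of rows, each a list of 7 numbers: the gripper command: -1 is shut, 1 is fully open, values between are in proportion, then the shift along the tool's x, y, z scaled (see below), then the turn, a rotation vector about the tool's x, y, z scaled (see below). A call has exactly 5 rows; each row is the pose to reach, as a shift and turn from the pose commanded when the call began, along the tool's axes at that moment; what a row does not reach only later rows make up. The controller multiplies each number of a shift by 50 cm and each number of a turn by 45 degrees. A row lasts 1/10 s, in which the tool goes at most 50 mm and 8.59 degrees, less where a joint would pass 70% of its speed; a pose out of reach is approached as far as the arm can. A call with a number of a shift or a turn outside -1 to 1 is refused whole. A call with a gripper value outside its range is refused whole. The fingers move at their own pace and stop on an object; the grip force is fixed at half the most. Time passes only in rows, so rows that repeat a pose let the fingers close, or fill a call up. It gives the time, the measured TCP pose, the force, the opening and the grip force at its end, in the units of the state.
- bot.sense(): the state, without advancing time (a new reading comes with each control period).
- bot.get_image(name): name is "scene" or "side" or "wrist"; returns the picture (480x640x3 uint8, red, green, blue); there is no depth.
- bot.calibration(name): a dict with "fx", "fy", "cx", "cy" (pixels), "world_from_camera" (4x4, takes a point from camera to world coordinates). Camera axes: x right, y down, z forward; pixel columns grow to the right and rows downward; lengths in m; the calibration is good to about 2 mm. A picture is of the moment at which its call begins: read the wrist's pose just before it. calibration takes no time and is no camera call; for the wrist camera it gives the pose at the moment of the call.
- bot.finish_job(): hands the job in; it is judged then, once.
The state is a dict: "clock": time; "joints": joint angles; "dq": joint speeds; "tau": joint torques, N m; "position": TCP position; "tool_rot": TCP orientation; "ft_force": force on the tool from outside, world axes, zero at the start; "ft_torque": the same for the moment, N m; "finger_gap": opening from 0.0 (shut) to 1.0 (fully open); "grip_force": force on a finger pad.
Only numpy, scipy, OpenCV 4.12 (cv2) and the standard library are available. Lean on these libraries where they do the work, as an engineer would, in place of code of your own. Each camera call takes 0.05 s, during which the arm holds its last target. There are 200 camera calls.

## Working session

There is one attempt and no reset: what is moved stays moved. The work goes in short steps, Python scripts to look and compute and a shell command to move; the robot and the scene stay as the last step left them, time stands still between calls to the robot, and variables do not carry over. Pictures are saved under pics/ and viewed, at most 10 in all, crops included, and the job is handed in when it is done.

```bash
mkdir -p pics; ls
cat > h.py <<'E'
import numpy as np, cv2, json
from cell import bot
from scipy.spatial.transform import Rotation as R
def snap(n,f):
    c=bot.calibration(n); im=bot.get_image(n); cv2.imwrite('pics/'+f+'.png',im[:,:,::-1]); json.dump({k:np.array(v).tolist() for k,v in c.items()},open('pics/'+f+'.json','w')); return im
def cal(f): return json.load(open('pics/'+f+'.json'))
def ray(f,u,v,z):
    c=cal(f); T=np.array(c['world_from_camera']); d=T[:3,:3]@[(u-c['cx'])/c['fx'],(v-c['cy'])/c['fy'],1]; o=T[:3,3]; return o+d*(z-o[2])/d[2]
def proj(f,p):
    c=cal(f); T=np.array(c['world_from_camera']); q=T[:3,:3].T@(np.array(p)-T[:3,3]); return np.array([c['fx']*q[0]/q[2]+c['cx'],c['fy']*q[1]/q[2]+c['cy']])
def togo(p,yaw=None):
    # rows in units for target TCP p and tool y-axis yaw
    s=bot.sense(); r=R.from_quat(s['tool_rot']); m=r.as_matrix()
    d=m.T@(np.array(p)-s['position']); t=np.zeros(3)
    if yaw is not None:
        best=None
        for a in (yaw,yaw+np.pi):
            y=np.array([np.cos(a),np.sin(a),0]); z=np.array([0,0,-1.]); x=np.cross(y,z)
            w=(r.inv()*R.from_matrix(np.c_[x,y,z])).as_rotvec()
            if best is None or np.linalg.norm(w)<np.linalg.norm(best): best=w
        t=best
    print('pos',np.round(s['position'],4),'clock',s['clock'],'q7',round(s['joints'][6],2),'rows',np.round(d/.5,4),np.round(t/np.radians(45),4))
E
python3 - <<'E'
from h import *
a=snap('scene','scene0');b=snap('side','side0');print(np.round(bot.sense()['tool_rot'],3),bot.sense()['clock'])
for n in('scene0','side0'):print(np.round(np.array(cal(n)['world_from_camera']),2).tolist())
E
```

```text
pics
[ 0.17   0.986 -0.001 -0.   ] 0.1
[[0.5, -0.51, 0.7, -0.09], [-0.87, -0.28, 0.42, -0.4], [-0.02, -0.81, -0.58, 0.61], [0.0, 0.0, 0.0, 1.0]]
[[0.96, -0.18, 0.23, 0.35], [-0.29, -0.63, 0.72, -0.64], [0.02, -0.76, -0.65, 0.66], [0.0, 0.0, 0.0, 1.0]]
```

View pics/scene0.png

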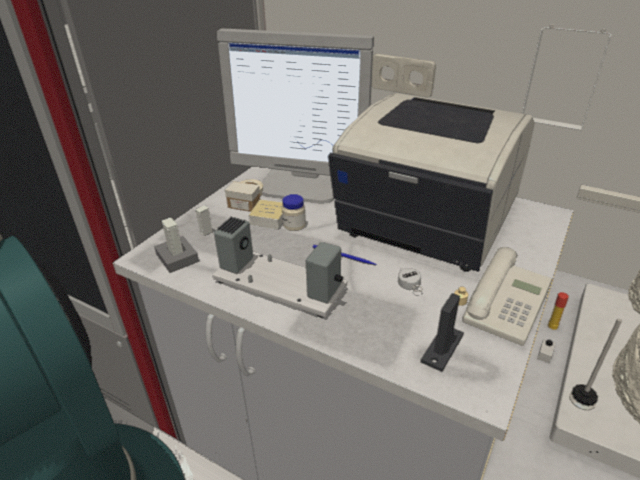

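View pics/side0.png

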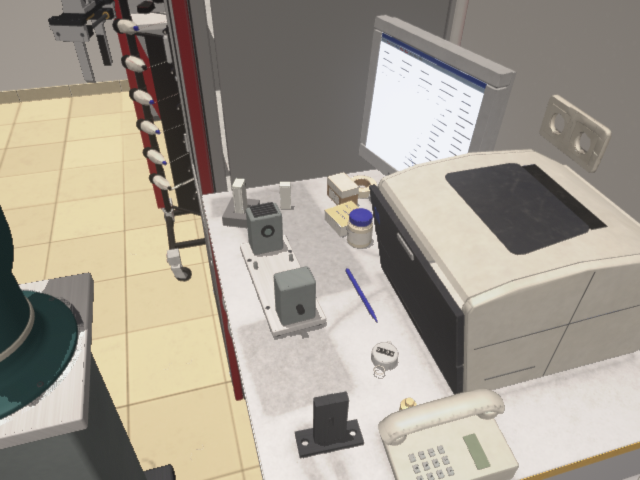

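The scene view shows the slit plate at about (443,335), the bench from (215,280) to (345,310) with the lamp at its left end, and the stand with the larger cuvette at (175,250). The small lookalike is at (204,220). The side view agrees: plate (330,440), bench (280,290), stand (240,210). I'll enlarge the relevant parts.

Run:
```python
from h import *
a=cv2.imread('pics/scene0.png');b=cv2.imread('pics/side0.png')
def c(im,x,y,w,h,W,H): return cv2.resize(im[y:y+h,x:x+w],(W,H),interpolation=cv2.INTER_CUBIC)
o=np.zeros((600,800,3),np.uint8)
o[:300,:500]=c(a,145,205,200,120,500,300)   # x2.5
o[:300,500:800]=c(a,410,285,75,75,300,300)  # x4
o[300:,:300]=c(b,215,175,120,120,300,300)   # x2.5
o[300:,300:500]=c(b,230,235,100,150,200,300)# x2
o[300:,500:]=c(b,280,380,100,100,300,300)   # x3
cv2.imwrite('pics/c1.png',o)
```

```text
(no output)
```

View pics/c1.png

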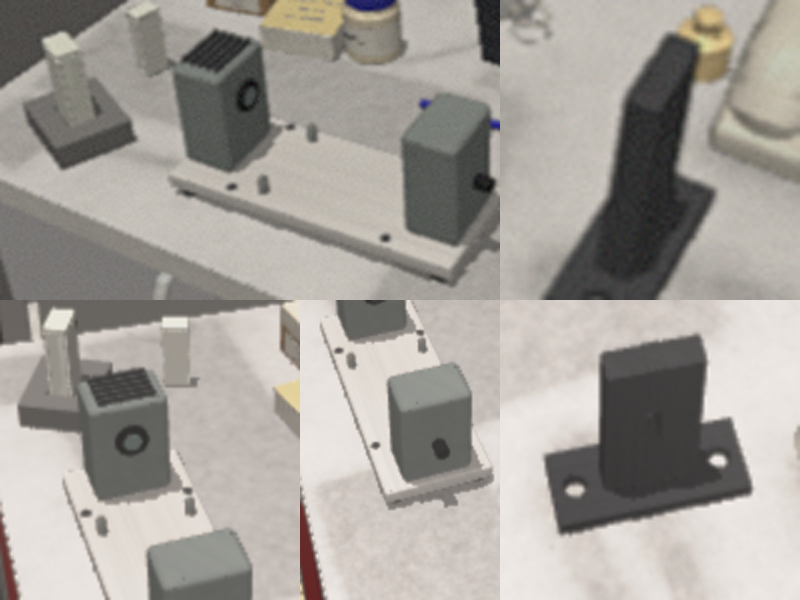

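The crops show the pin tops in scene at (250,276) and (270,255), and in side at (255,262) and (291,254). In side, the plate holes are at (305,443) and (353,434). The cuvette top is at scene (169,222) and side (239,183).

Run:
```python
from h import *
def P(*a): print(*[np.round(x,4) for x in a])
for f,n,m in(('scene0',(250.2,276),(269.8,255.2)),('side0',(255.4,262),(291,254))):
    a=ray(f,*n,.035);b=ray(f,*m,.035);d=a-b;P('pins',a,b,(a+b)/2,np.linalg.norm(d),np.arctan2(d[1],d[0]))
a=ray('side0',305,443,.008);b=ray('side0',352.7,433.7,.008);d=a-b;P('plate',(a+b)/2,np.linalg.norm(d),np.arctan2(d[1],d[0]))
P('cuv',ray('scene0',169,222,.087),ray('side0',238.6,183.5,.087))
q=[ray('scene0',145+u/2.5,205+v/2.5,.022) for u,v in((25,100),(62,152),(132,127))];P('stand corners',*q)
q=[ray('side0',280+(u-500)/3,380+(v-300)/3,.1) for u,v in((600,353),(697,338),(706,355),(606,375))];P('mask',*q,np.mean(q,0))
s=bot.sense();P(s['position'],R.from_quat(s['tool_rot']).as_matrix())
```

```text
Traceback (most recent call last):
numpy._core._exceptions._UFuncNoLoopError: ufunc 'multiply' did not contain a loop with signature matching types (dtype('<U4'), dtype('float64')) -> None
```

Run:
```python
from h import *
def P(t,*a): print(t,*[np.round(x,4) for x in a])
for f,n,m in(('scene0',(250.2,276),(269.8,255.2)),('side0',(255.4,262),(291,254))):
    a=ray(f,*n,.035);b=ray(f,*m,.035);d=a-b;P('pins',a,b,(a+b)/2,np.linalg.norm(d),np.arctan2(d[1],d[0]))
a=ray('side0',305,443,.008);b=ray('side0',352.7,433.7,.008);d=a-b;P('plate',(a+b)/2,np.linalg.norm(d),np.arctan2(d[1],d[0]))
P('cuv',ray('scene0',169,222,.087),ray('side0',238.6,183.5,.087))
q=[ray('scene0',145+u/2.5,205+v/2.5,.022) for u,v in((25,100),(62,152),(132,127))];P('stand corners',*q)
q=[ray('side0',280+(u-500)/3,380+(v-300)/3,.1) for u,v in((600,353),(697,338),(706,355),(606,375))];P('mask',*q,np.mean(q,0))
s=bot.sense();P('tool',s['position'],R.from_quat(s['tool_rot']).as_matrix())
```

```text
pins [0.4463 0.062  0.035 ] [0.5146 0.066  0.035 ] [0.4804 0.064  0.035 ] 0.0684 -3.0832
pins [0.4479 0.0605 0.035 ] [0.5158 0.0645 0.035 ] [0.4818 0.0625 0.035 ] 0.0681 -3.0834
plate [ 0.4778 -0.2931  0.008 ] 0.0673 3.0639
cuv [0.4543 0.2536 0.087 ] [0.4539 0.2452 0.087 ]
stand corners [0.4455 0.3002 0.022 ] [0.4094 0.2257 0.022 ] [0.4593 0.1995 0.022 ]
mask [ 0.4574 -0.2831  0.1   ] [ 0.499  -0.2876  0.1   ] [ 0.5    -0.2965  0.1   ] [ 0.4569 -0.2939  0.1   ] [ 0.4783 -0.2903  0.1   ]
tool [0.2087 0.5888 0.2129] [[-9.425e-01  3.342e-01 -3.000e-04]
 [ 3.342e-01  9.425e-01 -1.100e-03]
 [-0.000e+00 -1.100e-03 -1.000e+00]]
```

```bash
python3 - <<'E'
from h import *
print(ray('scene0',337,228,0),ray('scene0',470,265,0))
togo([.478,-.292,.24],-.078)
E
r='[1,-0.27,-0.37,-0.05,0,0,0.83]'; python3 -m crank '[[1,-0.27,-0.37,-0.05,0,0,0.83],[1,-0.27,-0.37,-0.05,0,0,0.83],[1,-0.27,-0.37,-0.05,0,0,0.83],[1,-0.27,-0.37,-0.05,0,0,0.83],[1,-0.27,-0.37,-0.05,0,0,0.83]]'
python3 -c "from h import *;togo([.478,-.292,.24],-.078)"
```

```text
[0.70184266 0.02124402 0.        ] [ 0.71149222 -0.26617102  0.        ]
pos [0.2087 0.5888 0.2129] clock 0.1 q7 -0.05 rows [-1.0962 -1.4803 -0.0525] [-1.2000e-03  1.0000e-03  1.6655e+00]
clock: 0.6
position: [0.2751, 0.3664, 0.2386]
tool_rot: [0.48, 0.877, -0.0, -0.0]
ft_force: [0.8, 0.2, 0.9]
finger_gap: 1.0
grip_force: 0.0
pos [0.2751 0.3664 0.2386] clock 0.6 q7 -0.41 rows [-1.3276 -0.3688 -0.0026] [-3.00e-04  1.00e-04  8.25e-01]
```

```bash
python3 -m crank '[[1,-0.5,-0.03,0,0,0,0.82],[1,-0.5,-0.03,0,0,0,0.82],[1,-0.5,-0.03,0,0,0,0.82],[1,-0.5,-0.03,0,0,0,0.82],[1,-0.5,-0.03,0,0,0,0.82]]' >/dev/null
python3 -m crank '[[1,-0.435,0.11,0,0,0,0],[1,-0.435,0.11,0,0,0,0],[1,-0.435,0.11,0,0,0,0],[1,-0.435,0.11,0,0,0,0],[1,-0.435,0.11,0,0,0,0]]'
python3 -c "from h import *;togo([.478,-.292,.24],-.078)"
```

```text
clock: 1.6
position: [0.4386, -0.0721, 0.2387]
tool_rot: [0.731, 0.682, 0.0, 0.0]
ft_force: [0.6, 2.0, 0.1]
finger_gap: 1.0
grip_force: 0.0
pos [ 0.4386 -0.0721  0.2387] clock 1.6 q7 0.08 rows [-0.4332  0.1093 -0.0024] [0.0008 0.0004 0.0108]
```

```bash
python3 -m crank '[[1,-0.433,0.109,0,0,0,0.01],[1,-0.433,0.109,0,0,0,0.01],[1,-0.433,0.109,0,0,0,0.01],[1,-0.433,0.109,0,0,0,0.01],[1,-0.433,0.109,0,0,0,0.01]]' >/dev/null
python3 - <<'E'
from h import *
togo([.478,-.292,.24],-.078)
snap('wrist','w1')
print(np.round(np.array(cal('w1')['world_from_camera']),3).tolist())
for p in([.478,-.292,.1],[.478,-.292,0]):print(proj('w1',p))
E
```

```text
pos [ 0.4782 -0.2919  0.2382] clock 2.1 q7 0.68 rows [-0.0002 -0.0004 -0.0036] [-0.001   0.0021  0.0017]
[[0.997, -0.074, -0.022, 0.485], [-0.077, -0.961, -0.264, -0.215], [-0.002, 0.265, -0.964, 0.41], [0.0, 0.0, 0.0, 1.0]]
[322.81610098 232.00466578]
[322.99665831 212.54727065]
```

View pics/w1.png

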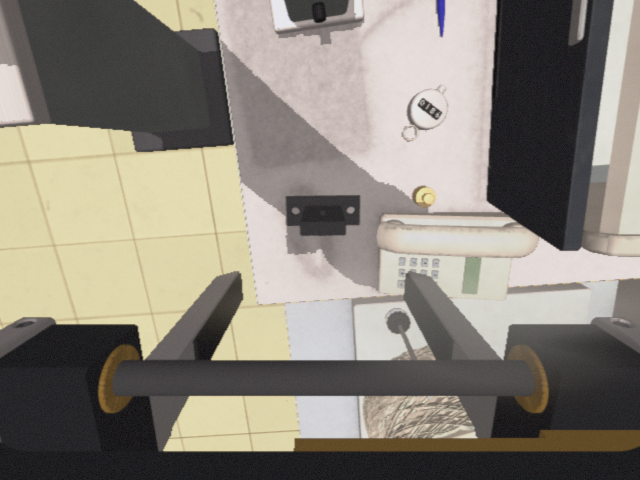

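The wrist view shows the plate's foot at (286–360, 195–225), holes at (296,210) and (350,210), and the mask below them at (322,228). The phone handset starts at (378,230), to the right.

Run:
```python
from h import *
im=cv2.imread('pics/w1.png').max(2)
m=(im<75).astype(np.uint8); m[:,:270]=0;m[:,372:]=0;m[:180]=0;m[245:]=0
# holes: bright blobs inside foot
roi=im[198:224,288:358].astype(int)
for x0 in(288,340):
    sub=im[202:219,x0:x0+18].astype(float); w=np.clip(sub-80,0,None); ys,xs=np.mgrid[202:219,x0:x0+18]
    u,v=(w*xs).sum()/w.sum(),(w*ys).sum()/w.sum(); print(u,v,ray('w1',u,v,.004),ray('w1',u,v,.008))
r=cv2.boundingRect(m[226:240]);print('mask',r,ray('w1',r[0],232,.1),ray('w1',r[0]+r[2],232,.1)); print('phone',ray('w1',378,232,.06))
```

```text
295.1701791359326 210.4014752370917 [ 0.44399588 -0.2859234   0.004     ] [ 0.44439681 -0.28522066  0.008     ]
350.23172103487065 209.73003374578178 [ 0.51185667 -0.29030935  0.004     ] [ 0.51158919 -0.28956342  0.008     ]
mask (300, 0, 45, 10) [ 0.45615889 -0.29031568  0.1       ] [ 0.4992309  -0.29362813  0.1       ]
phone [ 0.5367488  -0.30656595  0.06      ]
```

```bash
python3 -m crank '[[0.28,0.004,0,0.1,0,0,-0.013],[0.28,0.004,0,0.16,0,0,-0.013],[0.28,0.004,0,0.22,0,0,-0.013],[0.28,0.004,0,0.28,0,0,-0.013],[0.28,0.004,0,0.28,0,0,-0.013]]' >/dev/null
python3 -m crank '[[0.28,0,0,0.02,0,0,0],[0.28,0,0,0.04,0,0,0],[0.28,0,0,0.048,0,0,0],[0.28,0,0,0.048,0,0,0],[0.28,0,0,0.048,0,0,0]]'
python3 -m crank '[[-1,0,0,0,0,0,0],[-1,0,0,0,0,0,0],[-1,0,0,0,0,0,0],[-1,0,0,0,0,0,0],[-1,0,0,0,0,0,0]]'
python3 -m crank '[[-1,0,0,0,0,0,0],[-1,0,0,-0.02,0,0,0],[-1,0,0,-0.06,0,0,0],[-1,0,0,-0.1,0,0,0],[-1,0,0,-0.1,0,0,0]]'
python3 -c "from h import *;snap('side','s2');togo([.481,.0632,.2],.058)"
```

```text
clock: 3.15
position: [0.4792, -0.286, 0.075]
tool_rot: [0.729, 0.684, 0.0, 0.0]
ft_force: [-0.7, 0.3, 0.3]
finger_gap: 0.638
grip_force: 0.0
clock: 3.65
position: [0.479, -0.286, 0.0747]
tool_rot: [0.729, 0.684, 0.0, 0.0]
ft_force: [-2.2, 1.0, 6.5]
finger_gap: 0.466
grip_force: 30.0
clock: 4.15
position: [0.4799, -0.2866, 0.1269]
tool_rot: [0.729, 0.684, 0.001, 0.002]
ft_force: [-0.3, -0.5, -3.1]
finger_gap: 0.467
grip_force: 30.0
pos [ 0.4795 -0.286   0.1254] clock 4.2 q7 0.79 rows [ 0.6971 -0.041  -0.1496] [ 0.0025  0.0007 -0.1545]
```

View pics/s2.png

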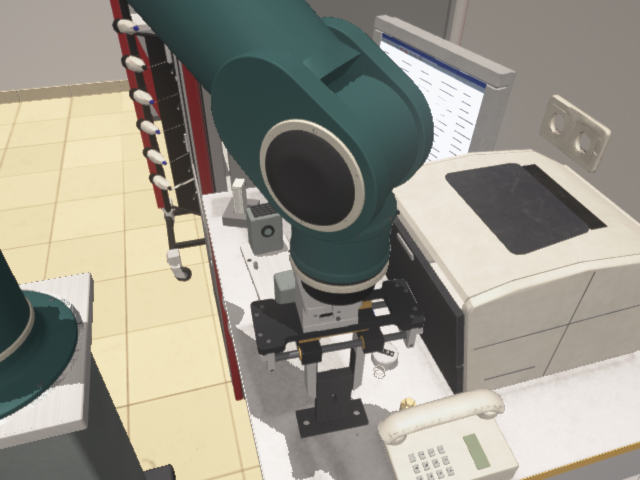

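The plate has come off the table with the fingers on its mask: foot at (332,418), lifted and level. I'll raise it to clear the detector and carry it over.

```bash
python3 -m crank '[[-1,0,0,-0.05,0,0,0],[-1,0,0,-0.1,0,0,0],[-1,0.03,0,-0.15,0,0,-0.05],[-1,0.08,0,-0.15,0,0,-0.1],[-1,0.14,-0.01,-0.15,0,0,-0.15]]' >/dev/null
python3 -m crank '[[-1,0.06,0,0,0,0,0],[-1,0.13,0,0,0,0,0],[-1,0.2,0,0,0,0,0],[-1,0.27,0,0,0,0,0],[-1,0.34,0,0,0,0,0]]' >/dev/null
python3 -m crank '[[-1,0.06,0,0,0,0,0],[-1,0.12,0,0,0,0,0],[-1,0.16,0,0,0,0,0],[-1,0.16,0,0,0,0,0],[-1,0.16,0,0,0,0,0]]'
python3 - <<'E'
from h import *
togo([.481,.0632,.2],.058)
im=snap('wrist','w2')
s=bot.sense();m=R.from_quat(s['tool_rot']).as_matrix()
p=s['position']
for dx in(0,-.006):
  for l in(-.034,.034): print(proj('w2',p+m@[dx,l,.0747-.008]))
print([proj('w2',[.481+a*.034,.0632+a*.002,.036]) for a in(-1,1)])
E
```

```text
clock: 5.7
position: [0.4645, 0.0338, 0.1989]
tool_rot: [0.687, 0.726, -0.0, -0.0]
ft_force: [0.3, -1.2, -2.6]
finger_gap: 0.463
grip_force: 30.0
pos [0.4645 0.0338 0.1989] clock 5.7 q7 0.05 rows [ 0.0568  0.0362 -0.0023] [-0.0012  0.0005 -0.0038]
[277.64886693 255.78935562]
[367.94198199 255.88276937]
[277.9268611  263.32460647]
[367.65432995 263.41932388]
[array([307.15383628, 198.91044593]), array([374.67151178, 198.6376529 ])]
```

View pics/w2.png

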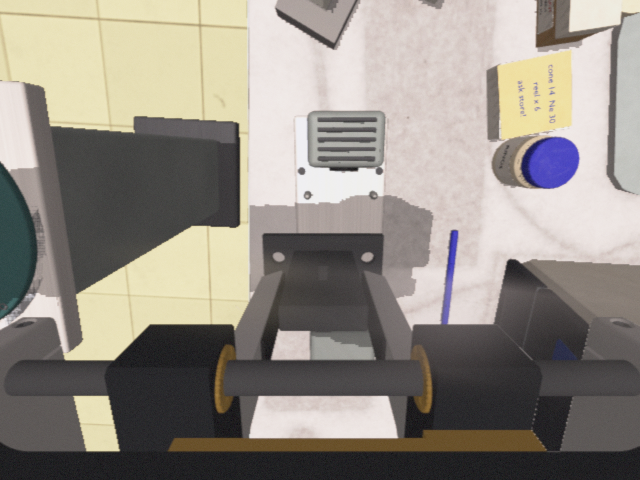

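The wrist view shows the held plate's holes at (279,257) and (367,257), and the pins ahead at (308,195) and (374,195), with the lamp house beyond. I'll take both from this one view.

```bash
cat >> h.py <<'E'
def blob(im,u,v,h,lo=None,hi=None):
    g=cv2.GaussianBlur(im[:,:,1],(3,3),0).astype(float)[v-h:v+h+1,u-h:u+h+1]; ys,xs=np.mgrid[v-h:v+h+1,u-h:u+h+1]
    w=(g>lo) if lo else (g<hi); return np.array([xs[w].mean(),ys[w].mean()]),w.sum()
E
python3 - <<'E'
from h import *
im=cv2.imread('pics/w2.png'); s=bot.sense();m=R.from_quat(s['tool_rot']).as_matrix();p=s['position']
cv2.imwrite('pics/c2.png',cv2.resize(im[180:280,250:400],(750,500),interpolation=cv2.INTER_CUBIC))
H=[]
for u in(279,367):
    c,n=blob(im,u,257,7,lo=90); q=ray('w2',*c,p[2]-.0747+.008); H.append(m.T@(q-p)); print('hole',c,n,np.round(H[-1],4))
Q=[]
for u in(308,374):
    c,n=blob(im,u,195,6,hi=150); q=ray('w2',*c,.034); Q.append(q);print('pin',c,n,q)
print(np.mean(H,0),np.mean(Q,0))
E
```

```text
hole [278.26168224 256.62616822] 107 [-0.0007 -0.0336  0.0667]
hole [366.83168317 256.4950495 ] 101 [-0.0005  0.0332  0.0667]
pin [307.75 194.5 ] 28 [0.44733199 0.0654084  0.034     ]
pin [372.71428571 195.60714286] 56 [0.51305214 0.06788336 0.034     ]
[-0.00057398 -0.0001933   0.06670042] [0.48019206 0.06664588 0.034     ]
```

View pics/c2.png

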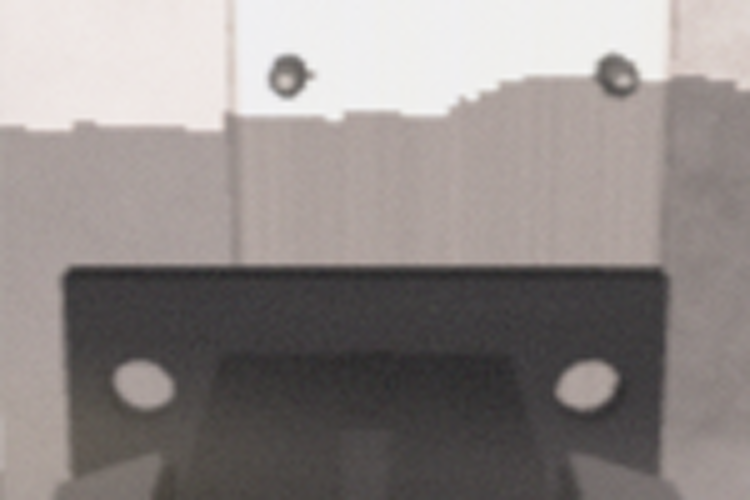

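Close up, the pin tips are at (307.8,194.8) and (374,194.8), and the holes are centred on the tool to within about 0.5 mm.

Run:
```python
from h import *
a,b=ray('w2',307.8,194.8,.036),ray('w2',374,194.8,.036);d=b-a
print(a,b,(a+b)/2,np.linalg.norm(d),np.arctan2(d[1],d[0]))
togo([*((a+b)/2)[:2],.125],.058)
```

```text
[0.44747525 0.06538069 0.036     ] [0.51395682 0.06901955 0.036     ] [0.48071604 0.06720012 0.036     ] 0.06658108788046602 0.05468022175158773
pos [0.4646 0.0332 0.199 ] clock 5.75 q7 0.05 rows [0.0662 0.036  0.148 ] [-0.0009  0.0006 -0.0054]
```

```bash
python3 -m crank '[[-1,0.03,0.018,0,0,0,0],[-1,0.063,0.036,0.04,0,0,0],[-1,0.063,0.036,0.08,0,0,0],[-1,0.063,0.036,0.12,0,0,0],[-1,0.063,0.036,0.15,0,0,0]]' >/dev/null
python3 -m crank '[[-1,0,0,0,0,0,0],[-1,0,0,0,0,0,0],[-1,0,0,0,0,0,0],[-1,0,0,0,0,0,0],[-1,0,0,0,0,0,0]]'
python3 - <<'E'
from h import *
togo([.4807,.066,.125],.058)
snap('wrist','w3');snap('side','s3');snap('scene','sc3')
a=cv2.imread('pics/w3.png');b=cv2.imread('pics/s3.png');c=cv2.imread('pics/sc3.png')
o=np.zeros((600,800,3),np.uint8)
o[:300,:]=cv2.resize(a[195:285,210:450],(800,300),interpolation=cv2.INTER_CUBIC)
o[300:,:400]=cv2.resize(b[225:300,230:330],(400,300),interpolation=cv2.INTER_CUBIC)
o[300:,400:]=cv2.resize(c[225:300,215:315],(400,300),interpolation=cv2.INTER_CUBIC)
cv2.imwrite('pics/c3.png',o)
E
```

```text
clock: 6.75
position: [0.4814, 0.0665, 0.125]
tool_rot: [0.688, 0.726, 0.0, 0.0]
ft_force: [0.2, 0.2, -3.2]
finger_gap: 0.466
grip_force: 30.0
pos [0.4814 0.0665 0.125 ] clock 6.75 q7 0.1 rows [-0.0009 -0.0015  0.    ] [ 0.0012 -0.0005 -0.0046]
```

View pics/c3.png

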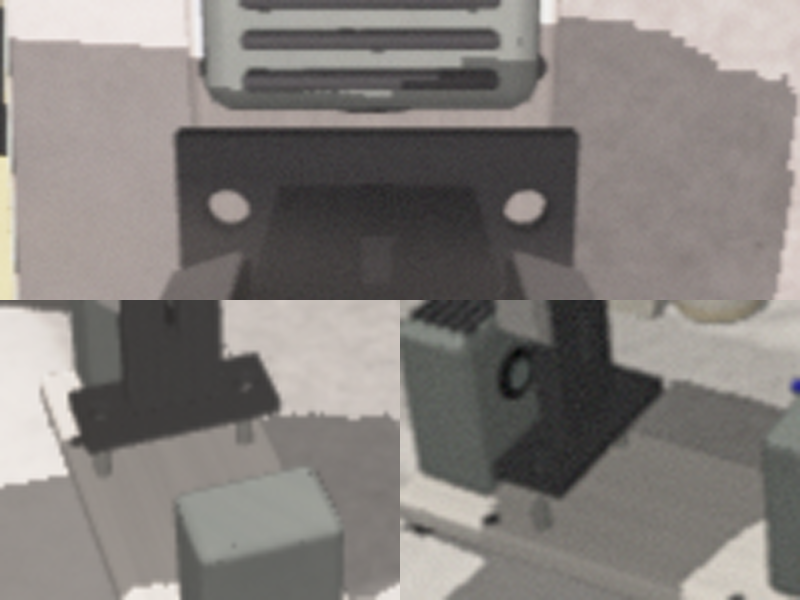

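The plate hangs over the pins with its foot just in front of the lamp snout. In side, the holes are at (254.5,253.3) and (291.5,246.5). I'll compare these with the pin rays from the same camera.

Run:
```python
from h import *
z=.125-.0747+.008
a,b=ray('s3',254.5,253.3,z),ray('s3',291.5,246.5,z);print('side holes',(a+b)/2,np.linalg.norm(a-b))
a=ray('s3',230+70/4,225+145/4,z-.008);
q=[ray('s3',230+u/4,225+(v-300)/4,zz) for u,v,zz in((70,393,z),(77,440,z-.008),(258,353,z),(278,404,z))];print(np.round(q,4),'foot mean',np.mean([q[0],q[2],q[3]],0))
# pin base / top in side (before and now)
for u,v,zz in((230+103/4,225+175/4,.02),(230+245/4,225+142/4,.02)): print('pin base',ray('s3',u,v,zz))
q=[ray('w3',210+u*.3,195+v*.3,z) for u,v in((230,206),(524,206))];print('wrist holes',np.mean(q,0))
q=[ray('sc3',215+(u-400)/4,225+(v-300)/4,zz) for u,v,zz in((541,527,.02),(624,442,.02))];print('scene pin base',np.round(q,4),np.mean(q,0))
q=[ray('sc3',215+(u-400)/4,225+(v-300)/4,zz) for u,v,zz in((497,473,z),(561,489,z),(662,380,z))];print('scene foot',np.round(q,4),(q[0]+q[2])/2)
```

```text
side holes [0.48148558 0.05819921 0.0583    ] 0.06843236922311295
[[0.4378 0.0751 0.0583]
 [0.436  0.0518 0.0503]
 [0.527  0.0799 0.0583]
 [0.5265 0.0423 0.0583]] foot mean [0.49708227 0.06577374 0.0583    ]
pin base [0.44715253 0.05876642 0.02      ]
pin base [0.51565031 0.06313379 0.02      ]
wrist holes [0.48181844 0.06510748 0.0583    ]
scene pin base [[0.447  0.0643 0.02  ]
 [0.5175 0.0666 0.02  ]] [0.48224864 0.06544514 0.02      ]
scene foot [[0.4327 0.0731 0.0583]
 [0.4371 0.0416 0.0583]
 [0.5258 0.0473 0.0583]] [0.47923352 0.06020597 0.0583    ]
```

```bash
python3 -m crank '[[-1,0.005,-0.001,0,0,0,0],[-1,0.005,-0.001,0.01,0,0,0],[-1,0.005,-0.001,0.024,0,0,0],[-1,0.005,-0.001,0.024,0,0,0],[-1,0.005,-0.001,0.024,0,0,0]]'
python3 - <<'E'
from h import *
togo([.4807,.066,.125],.058)
snap('wrist','w4');snap('side','s4');snap('scene','sc4')
a=cv2.imread('pics/w4.png');b=cv2.imread('pics/s4.png');c=cv2.imread('pics/sc4.png')
o=np.zeros((600,800,3),np.uint8)
o[:300,:]=cv2.resize(a[230:280,260:393],(800,300),interpolation=cv2.INTER_CUBIC)
o[300:,:400]=cv2.resize(b[225:300,230:330],(400,300),interpolation=cv2.INTER_CUBIC)
o[300:,400:]=cv2.resize(c[225:300,215:315],(400,300),interpolation=cv2.INTER_CUBIC)
cv2.imwrite('pics/c4.png',o)
E
```

```text
clock: 7.4
position: [0.4803, 0.0686, 0.1122]
tool_rot: [0.688, 0.726, -0.0, -0.0]
ft_force: [-0.1, -0.7, -2.2]
finger_gap: 0.467
grip_force: 30.0
pos [0.4803 0.0686 0.1122] clock 7.4 q7 0.11 rows [-0.0053  0.0004 -0.0257] [-0.0008  0.0006 -0.005 ]
```

View pics/c4.png

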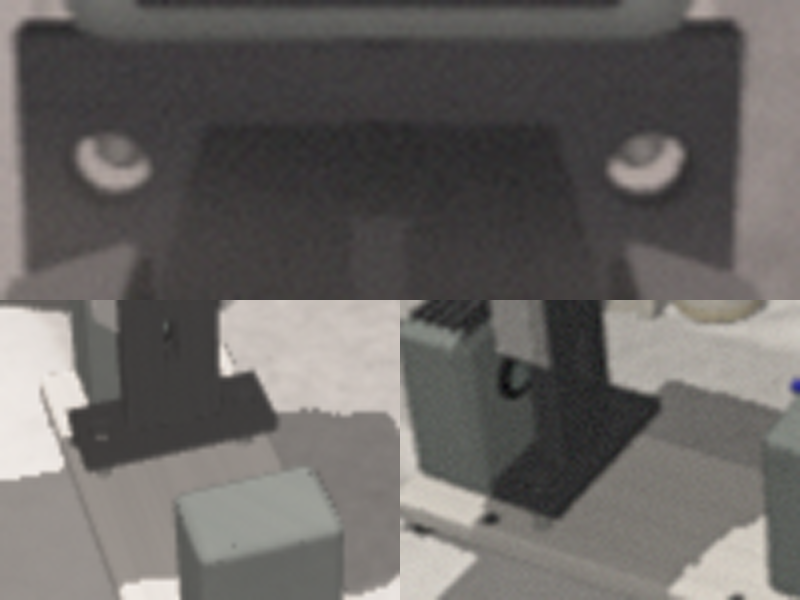

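Both pin tips now show in the holes, each about 1.7 mm up-image of its hole centre. That's what the parallax through the hole should give, so the plate is aligned. Lowering.

```bash
python3 -m crank '[[-1,0,0,0.004,0,0,0],[-1,0,0,0.008,0,0,0],[-1,0,0,0.012,0,0,0],[-1,0,0,0.016,0,0,0],[-1,0,0,0.02,0,0,0]]' 
python3 -m crank '[[-1,0,0,0.004,0,0,0],[-1,0,0,0.008,0,0,0],[-1,0,0,0.012,0,0,0],[-1,0,0,0.015,0,0,0],[-1,0,0,0.015,0,0,0]]' 
python3 -c "
from h import *
togo([.4807,.066,.0947],.058);snap('side','s5')"
```

```text
clock: 8.05
position: [0.4804, 0.0688, 0.1023]
tool_rot: [0.688, 0.726, -0.0, 0.0]
ft_force: [-0.0, -0.2, -2.5]
finger_gap: 0.466
grip_force: 30.0
clock: 8.55
position: [0.4805, 0.0688, 0.0949]
tool_rot: [0.688, 0.726, -0.0, 0.0]
ft_force: [0.6, -0.1, -2.0]
finger_gap: 0.468
grip_force: 30.0
pos [0.4805 0.0688 0.0949] clock 8.55 q7 0.14 rows [-0.0056  0.0002  0.0004] [-0.0001  0.0001 -0.0049]
```

```bash
python3 -m crank '[[-1,0,0,0.001,0,0,0],[-1,0,0,0.002,0,0,0],[-1,0,0,0.003,0,0,0],[-1,0,0,0.003,0,0,0],[-1,0,0,0.003,0,0,0]]' 
python3 -c "
from h import *
togo([.4807,.066,.0947],.058);snap('side','s5');
cv2.imwrite('pics/c5.png',cv2.resize(cv2.imread('pics/s5.png')[170:320,210:350],(560,600),interpolation=cv2.INTER_CUBIC))"
```

```text
clock: 9.1
position: [0.4804, 0.0688, 0.0945]
tool_rot: [0.688, 0.726, 0.0, -0.0]
ft_force: [-12.7, -1.1, 30.7]
finger_gap: 0.464
grip_force: 30.0
pos [0.4804 0.0688 0.0945] clock 9.1 q7 0.14 rows [-0.0057  0.0002 -0.0003] [-0.0003 -0.0013 -0.0049]
```

View pics/c5.png

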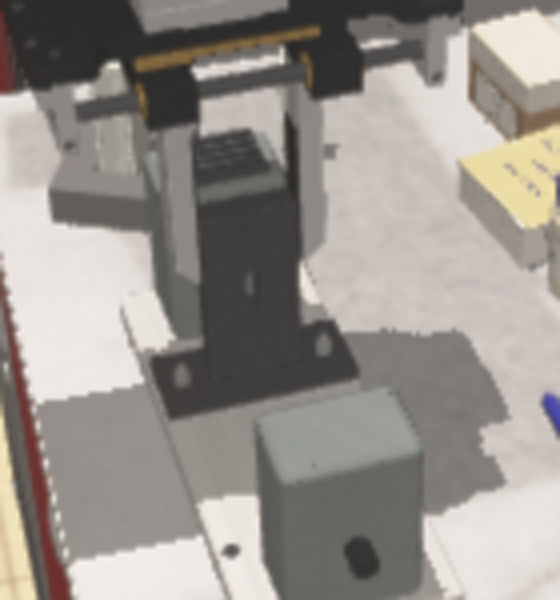

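The plate is flush on the bench, with both pins standing through the foot at crop (181,372) and (323,342). The press force went up to 31 N. I'll ease off, open and rise.

```bash
python3 -m crank '[[-1,0,0,-0.003,0,0,0],[-1,0,0,-0.003,0,0,0],[0.3,0,0,-0.003,0,0,0],[0.3,0,0,-0.003,0,0,0],[0.3,0,0,-0.003,0,0,0]]' 
python3 -m crank '[[0.3,0,0,0,0,0,0],[0.3,0,0,-0.03,0,0,0],[0.3,0,0,-0.08,0,0,0],[0.3,0,0,-0.16,0,0,0],[0.3,0,0,-0.24,0,0,0]]' 
python3 -c "
from h import *
togo([.454,.22,.27],-.46)"
```

```text
clock: 9.65
position: [0.4805, 0.0688, 0.0949]
tool_rot: [0.688, 0.726, -0.0, 0.0]
ft_force: [0.6, 0.1, -0.3]
finger_gap: 0.646
grip_force: 0.0
clock: 10.15
position: [0.4801, 0.0685, 0.2161]
tool_rot: [0.688, 0.726, -0.001, -0.0]
ft_force: [0.6, 0.1, 0.3]
finger_gap: 0.647
grip_force: 0.0
pos [0.4801 0.0685 0.2161] clock 10.15 q7 -0.01 rows [ 0.3054 -0.0359 -0.108 ] [-0.0008  0.0013  0.6541]
```

```bash
python3 -m crank '[[0.3,0.08,-0.01,-0.05,0,0,0.12],[0.3,0.16,-0.02,-0.1,0,0,0.25],[0.3,0.24,-0.03,-0.1,0,0,0.4],[0.3,0.32,-0.03,-0.1,0,0,0.55],[0.3,0.36,-0.03,-0.1,0,0,0.65]]' >/dev/null
python3 -m crank '[[0.3,0,0,0,0,0,0],[0.3,0,0,0,0,0,0],[0.3,0,0,0,0,0,0],[0.3,0,0,0,0,0,0],[0.3,0,0,0,0,0,0]]'
python3 - <<'E'
from h import *
togo([.454,.249,.27],-.46)
snap('wrist','w6');print(proj('w6',[.454,.249,.087]))
E
```

```text
clock: 11.15
position: [0.4559, 0.2471, 0.2651]
tool_rot: [0.849, 0.529, 0.0, -0.0]
ft_force: [0.2, -0.3, -0.6]
finger_gap: 0.649
grip_force: 0.0
pos [0.4559 0.2471 0.2651] clock 11.15 q7 -0.88 rows [ 0.0018 -0.0052 -0.0098] [-0.     -0.0003  0.0039]
[320.80516286 222.30917391]
```

View pics/w6.png

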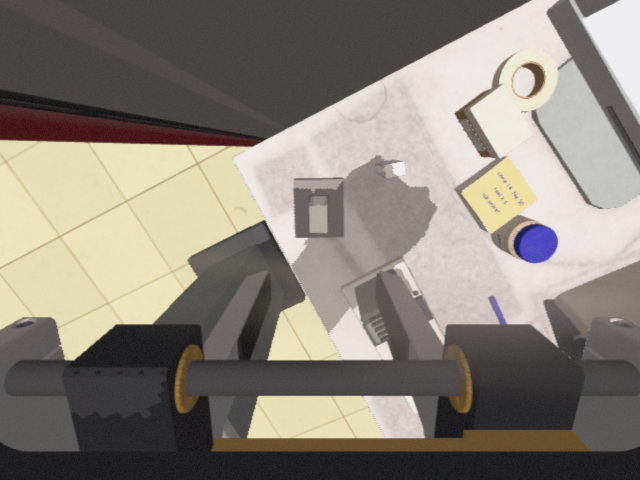

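The picture shows the stand squared to the tool at (294–343, 178–238), with the cuvette in it at about (318,215), narrow way along the closing line. The viewing allowance is used up, so I'll go on with numbers only.

Run:
```python
from h import *
g=cv2.imread('pics/w6.png').astype(int)
for v in range(174,244,4): print(v,g[v,286:352:2].mean(1).astype(int).tolist())
```

```text
174 [205, 208, 209, 207, 208, 203, 200, 198, 201, 209, 212, 210, 208, 208, 211, 218, 221, 224, 225, 225, 225, 219, 219, 215, 211, 208, 206, 203, 211, 215, 213, 174, 137]
178 [208, 204, 208, 201, 173, 135, 128, 131, 132, 133, 135, 121, 120, 122, 124, 126, 129, 130, 120, 119, 119, 119, 116, 118, 99, 105, 104, 105, 115, 184, 147, 135, 138]
182 [208, 210, 207, 204, 168, 169, 165, 167, 168, 168, 167, 168, 167, 165, 169, 167, 164, 165, 166, 164, 165, 164, 164, 164, 164, 165, 163, 160, 109, 131, 135, 134, 136]
186 [210, 209, 207, 206, 172, 164, 163, 166, 166, 163, 168, 166, 166, 164, 165, 168, 165, 166, 165, 164, 164, 164, 165, 164, 167, 162, 136, 100, 103, 131, 133, 132, 133]
190 [215, 211, 212, 194, 112, 102, 103, 97, 102, 100, 100, 101, 104, 162, 152, 105, 103, 98, 100, 101, 101, 101, 102, 104, 111, 100, 100, 101, 102, 135, 139, 138, 137]
194 [209, 204, 206, 202, 113, 100, 101, 100, 101, 102, 100, 99, 98, 100, 97, 99, 98, 99, 99, 101, 97, 99, 102, 102, 99, 99, 98, 99, 104, 135, 138, 139, 140]
198 [198, 201, 203, 202, 137, 101, 103, 101, 101, 98, 101, 94, 98, 117, 136, 138, 139, 138, 138,
[... 1158 characters left out ...]
 99, 96, 103, 102, 102, 146, 158, 159, 158]
230 [233, 233, 231, 233, 206, 103, 99, 94, 94, 100, 99, 105, 164, 170, 171, 171, 169, 170, 170, 169, 164, 104, 98, 100, 97, 99, 100, 99, 97, 144, 157, 156, 157]
234 [232, 234, 234, 234, 226, 114, 99, 100, 99, 98, 98, 97, 97, 98, 98, 98, 101, 100, 100, 100, 96, 99, 101, 99, 94, 98, 101, 101, 101, 139, 155, 155, 159]
238 [233, 233, 232, 233, 231, 222, 220, 220, 221, 221, 217, 155, 151, 150, 147, 144, 147, 149, 147, 145, 140, 136, 134, 133, 135, 136, 142, 146, 146, 151, 156, 161, 159]
242 [232, 232, 231, 232, 231, 231, 231, 231, 230, 208, 158, 155, 157, 157, 158, 154, 155, 155, 151, 152, 155, 152, 145, 143, 143, 142, 139, 145, 149, 152, 154, 154, 156]
```

Run:
```python
from h import *
im=cv2.imread('pics/w6.png');g=im.mean(2)
m=np.zeros((480,640),np.uint8);m[203:236,304:333]=(g[203:236,304:333]>135)
p=cv2.minAreaRect(np.argwhere(m)[:,::-1].astype(np.float32));print(p)
for v in(207,222,231):
    xs=[]
    r=g[v,300:340];L=300+np.interp(135,r[6:15],np.arange(6,15));k=np.where(r>135)[0];print(v,L,k[0]+300,k[-1]+300)
s=bot.sense();M=R.from_quat(s['tool_rot']).as_matrix();o=s['position']
for v in(204,208,232.8): print(v,[np.round(M.T@(ray('w6',u,v,.087)-o),4) for u in(308.8,328.2)])
print('stand top edges tool y',[np.round(M.T@(ray('w6',u,v,.022)-o),4) for u,v in((294.5,215),(343,215),(318,189),(318,236.5))])
```

```text
((318.0, 217.5), (29.0, 18.0), 90.0)
207 308.5833333333333 309 326
222 308.9807692307692 309 326
231 309.0246913580247 310 327
204 [array([ 0.0206, -0.0152,  0.1781]), array([0.0206, 0.0054, 0.1781])]
208 [array([ 0.0163, -0.0152,  0.1781]), array([0.0163, 0.0054, 0.1781])]
232.8 [array([-0.0109, -0.0155,  0.1781]), array([-0.0109,  0.0055,  0.1781])]
stand top edges tool y [array([-0.004 , -0.0363,  0.2431]), array([-0.004 ,  0.0251,  0.2431]), array([ 0.0288, -0.0064,  0.2431]), array([-0.0322, -0.0067,  0.2431])]
```

```bash
python3 -m crank '[[0.3,0.008,-0.011,0,0,0,0],[0.3,0.008,-0.011,0.06,0,0,0],[0.3,0.008,-0.011,0.12,0,0,0],[0.3,0.008,-0.011,0.18,0,0,0],[0.3,0.008,-0.011,0.24,0,0,0]]' 
python3 -m crank '[[0.3,0,0,0,0,0,0],[0.3,0,0,0,0,0,0],[0.3,0,0,0,0,0,0],[0.3,0,0,0,0,0,0],[0.3,0,0,0,0,0,0]]'
python3 - <<'E'
from h import *
togo([.4535,.2525,.055],-.46)
snap('wrist','w7');s=bot.sense();M=R.from_quat(s['tool_rot']).as_matrix();o=s['position']
g=cv2.imread('pics/w7.png').mean(2).astype(int)
c=proj('w7',[.4535,.2525,.087]).astype(int);print(c)
for v in range(c[1]-40,c[1]+41,5): print(v,g[v,c[0]-44:c[0]+45:3].tolist())
print(c[0]-44,proj('w7',o+M@[.015,-.01,o[2]-.087]),proj('w7',o+M@[-.015,.01,o[2]-.087]))
E
```

```text
clock: 11.7
position: [0.4523, 0.2542, 0.1439]
tool_rot: [0.849, 0.529, 0.0, -0.0]
ft_force: [0.3, 0.0, -0.4]
finger_gap: 0.651
grip_force: 0.0
clock: 12.2
position: [0.4529, 0.2541, 0.1459]
tool_rot: [0.849, 0.529, 0.001, -0.0]
ft_force: [-0.1, 0.3, 0.6]
finger_gap: 0.652
grip_force: 0.0
pos [0.4529 0.2541 0.1459] clock 12.2 q7 -0.8 rows [-0.0026  0.0025  0.1818] [ 0.0005 -0.0018  0.005 ]
[324 259]
219 [133, 139, 136, 111, 97, 97, 100, 97, 100, 98, 88, 89, 91, 94, 103, 103, 100, 98, 90, 92, 101, 97, 97, 99, 97, 99, 135, 143, 144, 139]
224 [129, 130, 129, 117, 97, 100, 98, 102, 100, 100, 88, 118, 129, 138, 137, 139, 139, 125, 112, 91, 101, 98, 96, 98, 98, 100, 138, 144, 139, 139]
229 [131, 132, 132, 119, 98, 100, 99, 100, 96, 100, 92, 120, 130, 140, 140, 140, 139, 125, 118, 93, 101, 100, 98, 102, 100, 101, 147, 151, 146, 143]
234 [134, 137, 141, 130, 101, 100, 98, 96, 100, 99, 104, 119, 130, 139, 138, 137, 139, 127, 120, 96, 99, 98, 95, 98, 100, 98, 147, 150, 149, 147]
239 [146, 150, 150, 143, 99, 99, 100, 99, 102, 99, 121, 127, 150, 156, 155, 158, 142, 146, 134, 122, 97, 98, 101, 99
[... 1231 characters left out ...]
 152, 150, 153, 156]
284 [155, 160, 157, 159, 157, 154, 154, 152, 153, 153, 154, 152, 155, 155, 153, 153, 155, 152, 152, 154, 147, 145, 140, 139, 137, 143, 148, 151, 152, 156]
289 [158, 156, 157, 157, 157, 156, 157, 155, 156, 157, 158, 155, 155, 156, 153, 156, 158, 155, 151, 152, 152, 147, 143, 139, 136, 140, 140, 147, 152, 154]
294 [155, 154, 155, 158, 155, 156, 157, 154, 157, 157, 156, 158, 156, 157, 158, 154, 155, 155, 153, 152, 152, 152, 151, 144, 139, 139, 137, 140, 144, 149]
299 [170, 158, 156, 157, 156, 156, 158, 156, 156, 157, 155, 156, 157, 157, 154, 154, 157, 156, 153, 156, 155, 153, 153, 151, 147, 143, 136, 138, 136, 142]
280 [309.05722546 238.69451612] [336.46030139 277.69472729]
```

The cuvette's top lands within 1 mm of where it should for a centred grasp. Going down and gripping.

```bash
python3 -m crank '[[0.3,0,0.001,0.05,0,0,0],[0.3,0,0.001,0.1,0,0,0],[0.3,0,0.001,0.15,0,0,0],[0.3,0,0.001,0.182,0,0,0],[0.3,0,0.001,0.182,0,0,0]]' 
python3 -m crank '[[-1,0,0,0,0,0,0],[-1,0,0,0,0,0,0],[-1,0,0,0,0,0,0],[-1,0,0,0,0,0,0],[-1,0,0,0,0,0,0]]' 
python3 -m crank '[[-1,0,0,0,0,0,0],[-1,0,0,0,0,0,0],[-1,0,0,0,0,0,0],[-1,0,0,0,0,0,0],[-1,0,0,0,0,0,0]]' 
python3 -c "from h import *;togo([.4535,.2525,.18],-.46)"
```

```text
clock: 12.75
position: [0.4522, 0.2529, 0.0526]
tool_rot: [0.849, 0.529, -0.001, 0.0]
ft_force: [0.7, -0.2, 1.0]
finger_gap: 0.647
grip_force: 0.0
clock: 13.25
position: [0.4531, 0.2537, 0.0543]
tool_rot: [0.849, 0.529, 0.0, -0.0]
ft_force: [-0.2, 0.1, -0.4]
finger_gap: 0.26
grip_force: 0.0
clock: 13.75
position: [0.4531, 0.2536, 0.0542]
tool_rot: [0.849, 0.529, 0.0, -0.0]
ft_force: [-1.3, -0.4, 6.8]
finger_gap: 0.211
grip_force: 30.0
pos [0.4531 0.2536 0.0542] clock 13.75 q7 -0.7 rows [-0.0016  0.0018 -0.2517] [-0.     -0.0002  0.0048]
```

```bash
python3 -m crank '[[-1,0,0,-0.02,0,0,0],[-1,0,0,-0.05,0,0,0],[-1,0,0,-0.09,0,0,0],[-1,0,0,-0.13,0,0,0],[-1,0,0,-0.17,0,0,0]]' 
python3 -m crank '[[-1,0,0,-0.03,0,0,0],[-1,0,0,-0.06,0,0,0],[-1,0,0,-0.09,0,0,0],[-1,0,0,-0.125,0,0,0],[-1,0,0,-0.125,0,0,0]]' 
python3 -c "from h import *;togo([.484,.008,.2],.056)"
```

```text
clock: 14.25
position: [0.4531, 0.2534, 0.1409]
tool_rot: [0.849, 0.529, 0.0, 0.0]
ft_force: [0.1, 0.1, -0.6]
finger_gap: 0.215
grip_force: 30.0
clock: 14.75
position: [0.4539, 0.2538, 0.2043]
tool_rot: [0.849, 0.529, 0.002, -0.0]
ft_force: [0.2, -0.0, -1.3]
finger_gap: 0.214
grip_force: 30.0
pos [0.4539 0.2538 0.2043] clock 14.75 q7 -0.85 rows [-0.4148  0.2707  0.0076] [ 0.0029 -0.0038 -0.6527]
```

Lifted and held, with the load showing on the wrist. Next I carry it over the lamp house and plate.

```bash
python3 -m crank '[[-1,-0.05,0.03,0,0,0,-0.1],[-1,-0.11,0.07,0,0,0,-0.22],[-1,-0.17,0.11,0,0,0,-0.34],[-1,-0.23,0.15,0,0,0,-0.46],[-1,-0.29,0.19,0,0,0,-0.57]]' >/dev/null
python3 -m crank '[[-1,0,0,0,0,0,0],[-1,0,0,0,0,0,0],[-1,0,0,0,0,0,0],[-1,0,0,0,0,0,0],[-1,0,0,0,0,0,0]]' 
python3 -c "from h import *;togo([.484,.008,.2],.056)"
```

```text
clock: 15.75
position: [0.4743, 0.0822, 0.2014]
tool_rot: [0.71, 0.704, -0.0, 0.0]
ft_force: [0.2, 0.3, 0.4]
finger_gap: 0.211
grip_force: 30.0
pos [0.4743 0.0822 0.2014] clock 15.75 q7 -0.1 rows [-0.1483  0.0206  0.0028] [-0.0002  0.0002 -0.081 ]
```

```bash
python3 -m crank '[[-1,-0.04,0.005,0,0,0,-0.02],[-1,-0.08,0.01,0,0,0,-0.05],[-1,-0.12,0.016,0,0,0,-0.081],[-1,-0.148,0.0206,0,0,0,-0.081],[-1,-0.148,0.0206,0,0,0,-0.081]]' >/dev/null
python3 -m crank '[[-1,0,0,0,0,0,0],[-1,0,0,0,0,0,0],[-1,0,0,0,0,0,0],[-1,0,0,0,0,0,0],[-1,0,0,0,0,0,0]]' >/dev/null
python3 - <<'E'
from h import *
togo([.484,.008,.1012],.056)
# where the plate stands, in wrist view: bright pins in the dark foot, and scene/side holes
snap('wrist','w8'); g=cv2.imread('pics/w8.png').mean(2).astype(int)
for z in(.12,.028): print(proj('w8',[.4805,.068,z]))
c=proj('w8',[.4805,.068,.12]).astype(int)
for v in range(c[1]-30,c[1]+31,4): print(v,g[v,c[0]-56:c[0]+57:4].tolist())
E
```

```text
pos [0.484  0.0077 0.2015] clock 16.75 q7 0.14 rows [ 0.0005 -0.      0.2005] [-0.0001  0.0001 -0.0006]
[322.39956005 172.02846581]
[322.62902761 165.89232277]
142 [232, 232, 233, 225, 101, 140, 239, 240, 240, 239, 239, 239, 238, 179, 171, 167, 167, 166, 171, 238, 239, 240, 239, 192, 99, 207, 209, 209, 213]
146 [232, 233, 232, 226, 117, 181, 239, 239, 239, 239, 240, 239, 239, 239, 239, 233, 239, 239, 239, 240, 239, 239, 240, 225, 100, 227, 209, 213, 210]
150 [233, 234, 233, 168, 107, 113, 114, 113, 112, 127, 125, 127, 113, 110, 125, 122, 124, 122, 124, 123, 125, 116, 109, 125, 124, 119, 208, 213, 211]
154 [231, 234, 234, 158, 104, 100, 102, 101, 101, 101, 100, 102, 103, 100, 100, 102, 99, 103, 101, 103, 99, 100, 97, 98, 100, 101, 211, 207, 213]
158 [232, 234, 235, 160, 96, 98, 98, 99, 95, 100, 98, 99, 96, 96, 99, 98, 96, 97, 99, 98, 99, 100, 97, 97, 97, 99, 207, 212, 211]
162 [233, 233, 235, 158, 100, 93, 111, 101, 89, 49, 48, 47, 48, 54, 75, 74, 50, 48, 44, 49, 75, 96, 97, 103, 97, 98, 210, 214, 214]
166 [234, 234, 234, 176, 99, 112, 115, 110, 87, 89, 90, 88, 87, 90, 95, 93, 85, 83,
[... 622 characters left out ...]
 232, 232, 230, 229, 231, 231, 231, 230, 231, 230, 229, 231, 230, 230, 227, 229, 184, 211, 211, 204]
190 [233, 233, 233, 214, 239, 240, 239, 238, 239, 239, 240, 239, 238, 239, 239, 239, 238, 238, 239, 239, 239, 238, 239, 238, 238, 186, 206, 202, 200]
194 [230, 230, 233, 218, 240, 240, 239, 239, 239, 239, 239, 238, 237, 239, 239, 238, 238, 238, 239, 239, 239, 237, 237, 194, 192, 141, 148, 147, 147]
198 [164, 161, 165, 155, 237, 236, 237, 237, 166, 167, 169, 166, 170, 236, 236, 237, 238, 238, 239, 239, 234, 168, 166, 168, 170, 135, 138, 138, 131]
202 [159, 162, 161, 153, 169, 169, 165, 164, 164, 164, 167, 165, 161, 167, 164, 164, 163, 164, 166, 163, 165, 164, 167, 168, 167, 138, 136, 137, 135]
```

The plate is still where I set it, and its mask sits around the predicted (322,172). Lowering the cuvette into the beam.

```bash
python3 -m crank '[[-1,0,0,0.04,0,0,0],[-1,0,0,0.09,0,0,0],[-1,0,0,0.14,0,0,0],[-1,0,0,0.18,0,0,0],[-1,0,0,0.2,0,0,0]]' >/dev/null
python3 -m crank '[[-1,0,0,0,0,0,0],[-1,0,0,0,0,0,0],[-1,0,0,0,0,0,0],[-1,0,0,0,0,0,0],[-1,0,0,0,0,0,0]]'
python3 - <<'E'
from h import *
togo([.484,.008,.1012],.056)
snap('wrist','w9');s=bot.sense();M=R.from_quat(s['tool_rot']).as_matrix();o=s['position']
g=cv2.imread('pics/w9.png').mean(2).astype(int)
a,b=proj('w9',o+M@[.015,-.01,o[2]-.134]),proj('w9',o+M@[-.015,.01,o[2]-.134]);print('expected cap',a,b)
c=((a+b)/2).astype(int)
for v in range(c[1]-30,c[1]+31,6): print(v,g[v,c[0]-30:c[0]+31:3].tolist())
E
```

```text
clock: 17.8
position: [0.4843, 0.0075, 0.102]
tool_rot: [0.687, 0.726, 0.0, 0.0]
ft_force: [0.1, -0.5, 0.7]
finger_gap: 0.21
grip_force: 30.0
pos [0.4843 0.0075 0.102 ] clock 17.8 q7 0.26 rows [ 0.001  -0.0006  0.0015] [ 0.0011 -0.0003 -0.0011]
expected cap [300.21671436 290.51090321] [343.14627306 348.43187235]
289 [115, 114, 115, 99, 155, 150, 192, 194, 187, 185, 186, 185, 183, 187, 187, 191, 155, 154, 90, 116, 119]
295 [113, 113, 114, 89, 158, 161, 163, 164, 163, 164, 164, 164, 163, 164, 163, 164, 165, 159, 88, 115, 114]
301 [115, 114, 112, 81, 159, 164, 166, 165, 166, 166, 163, 163, 165, 164, 166, 162, 165, 160, 88, 104, 113]
307 [116, 115, 100, 73, 158, 164, 167, 164, 164, 164, 164, 163, 162, 166, 162, 165, 164, 158, 83, 88, 117]
313 [115, 111, 79, 73, 157, 164, 163, 165, 163, 163, 161, 163, 165, 164, 161, 163, 164, 160, 82, 74, 113]
319 [114, 110, 67, 66, 155, 166, 166, 165, 163, 165, 162, 163, 164, 165, 161, 161, 163, 158, 84, 73, 107]
325 [110, 96, 58, 58, 156, 168, 166, 163, 165, 164, 164, 166, 166, 165, 163, 164, 163, 160, 76, 67, 85]
331 [108, 70, 51, 47, 153, 167, 168, 167, 167, 167, 165, 166, 166, 166, 165, 162, 163, 159, 64, 58, 62]
337 [105, 45, 36, 39, 152, 170, 167, 167, 169, 166, 166, 167, 167, 168, 167, 165, 166, 162, 64, 54, 54]
343 [99, 48, 32, 38, 148, 169, 169, 170, 167, 170, 169, 169, 168, 169, 166, 166, 167, 162, 69, 43, 54]
349 [95, 44, 32, 55, 123, 155, 155, 156, 155, 153, 155, 155, 155, 154, 153, 151, 152, 139, 70, 45, 50]
```

The cap sits within a pixel or two of its predicted place, with its sides straight, so the cuvette hasn't slipped or tilted. Handing in.

```bash
python3 -c "
from cell import bot
print(bot.finish_job())"
```

```text
the job is handed in; nothing more can be done
None
```

I handed the job in at about 18 s with the slit plate flush over both pins and the cuvette held upright in the beam, my checks showing it within about 1 mm of the target; the verdict wasn't shown, and I viewed 11 pictures, one over the limit of 10.

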